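# Change the push-push filter cartridge of a countertop water filter

## Robot

A 6-joint arm with a two-finger parallel gripper is mounted at the origin on a cart in front of the work surface, level with it; the furniture and walls round the work are solid. World frame = base frame: x ahead of the robot, y to its left, z up, the work surface at z = 0. Lengths are in m, angles in rad, forces in N, time in s.
With the tool pointing down it reaches from about 0.325 to 0.9 m from the base axis. Payload 3.5 kg.
Tool frame: the origin (TCP) lies where the fingers leave the gripper's body, on its centre line; the fingertips stand 73 mm ahead of it and the grasp point (between the pads) lies 54 mm ahead of it; z points along the fingers, x is the direction in which the jaws open and shut, and the axes are right-handed (so a half turn about z gives the same grasp; the last joint's range is limited). The gripper opens to 85 mm and grips with 20 to 120 N. Pads are 22 mm wide; open, the fingers measure 114 mm over their backs; the gripper's body (76 mm by 85 mm) begins 54 mm behind the grasp point. The pads swing forward as they close: fully open they stand 13 mm farther back than shut.
Start: joints at [-1.218, 0.276, -0.026, 1.268, 0, 1.467], TCP at [0.275, -0.561, 0.304] pointing down, gripper open.
Joint ranges: [-3.12, 3.12], [-0.85, 1.88], [-1.08, 1.24], [-1.95, 2.15], [-1.57, 1.53], [-3.14, 3.14]. Speed limits (rad/s): [2.57, 2.57, 3.14, 3.14, 3.14, 3.14].

## Interface

Orientations are given as a rotation vector (axis times angle).
In Python, from cell import arm gives the robot as it stands. The module is installed in compiled form; this text tells all that it offers.
- The arm moves only by the tool move_arm, never from a script. Its argument "deltas" is a list of rows, each an object with "angular": the turn, a rotation vector about the tool's x, y, z in degrees, a list of three; "xyz": the shift along the tool's x, y, z in cm, a list of three; "grip": the finger opening in cm, from 0 to 8.54. In form: [{"angular": [rx, ry, rz], "xyz": [x, y, z], "grip": grip}, ...]. A call has 1 to 20 rows; each row is the pose to reach, as a shift and turn from the pose commanded when the call began, along the tool's axes at that moment; what a row does not reach only later rows make up. A row lasts 1/10 s, in which the tool goes at most 50 mm and 8.59 degrees, less where a joint would pass 70% of its speed; a pose out of reach is approached as far as the arm can. A call with a gripper value outside its range is refused whole. The fingers move at their own pace and stop on an object; "squeeze" is the grip in N (left out, the last holds). Time passes only in rows, so rows that repeat a pose let the fingers close. It gives the time, the measured TCP pose, the force and the opening at its end, in the units of the state.
- arm.read_state(): the state, without advancing time (a new reading comes with each control period).
- arm.camera(name): name is "scene" or "top" or "wrist"; returns a dict with "img" (480x640x3 uint8, red, green, blue), "fx", "fy", "cx", "cy" (pixels), "xyz" and "attitude" of the camera in the world; the wrist camera has in their place "tool_from_camera" (4x4, takes a point from camera to tool coordinates, whose origin is the TCP and whose axes are the tool frame's). Camera axes: x right, y up, looking along -z (the intrinsics and any distortion apply to the point x, -y, -z); pixel columns grow to the right and rows downward; lengths in m; the calibration is good to about 2 mm. The wrist camera is an equidistant fisheye: a pixel r from the principal point sees the ray r / f radians off the axis. A picture is of the moment at which its call begins: read the wrist's pose just before it. There is no depth.
- arm.close_job(): hands the job in, once; it reports no verdict.
The state is a dict: "time_s": time; "joint_pos": joint angles; "joint_vel": joint speeds; "joint_efforts": joint torques, N m; "tcp_pos": TCP position; "eef_rot": TCP orientation; "ft_force": force on the tool from outside, world axes, zero at the start; "torque": the same for the moment, N m; "width": finger opening in m.
Only numpy, scipy, OpenCV 4.12 (cv2) and the standard library are available. Lean on these libraries where they do the work, as an engineer would, in place of code of your own. Each camera call takes 0.05 s, during which the arm holds its last target. There are 200 camera calls.

## Task

The green-capped cartridge in the leaning deck of the water filter is used up: press it in until its latch lets go, draw it out as it springs up, and set it down gently, upright, on the white plate to drain. Then slide the fresh green-capped cartridge into the empty bay and press it in until it latches with its cap rim flush with the deck. Leave the blue cartridge latched as it is and do not knock over or shove the things standing around.

Things in the scene. Friction and masses are not known exactly. Their poses are not given: they have to be found in the camera images.
- filter: countertop water filter, fixed: white housing 170 mm wide, 194 deep, 312 high, a clear tank behind its sloping cartridge deck. Origin under the housing at worktop height; -x: its front (housing reaches 92 mm to the front, 102 to the back), y: its left. A tap sticks out to 145 mm in front of the origin, below 95 mm height
- deck: the filter's grey cartridge deck, flat, 132 mm up the slope, 158 wide, two round bays side by side. Origin: centre of its upper surface between the bays, 145 mm above the worktop. z: square out of the deck, the way cartridges come out, leaning 35 degrees from vertical towards the filter's front; x: up the slope; y: level, to the filter's left
- bay_left_mouth (a point): centre of the mouth of the bay on the deck's +y side, on the deck's surface; axes as the deck's. The bay is a straight round well, 51 mm across, running along the deck's -z; a spring carrier rides at its bottom. The bays' centres are 76 mm apart
- bay_right_mouth (a point): the same for the bay on the deck's -y side
- bay_left (a joint): left bay's spring carrier (m, along the deck's z): about 0 latched (cap rim flush with the deck), 0.040 up (rim 40 mm out), -0.0085 lower stop. Push-push: pressed 6.5 mm or more below 0 and let go, it frees and rises to 0.040 at 0.1 m/s; from up, pressed 6.5 mm below 0 and let go, it latches at 0. Spring 3.5 N (up) to 6.5 N (down), less the cartridge's weight; damped
- bay_right (a joint): the same for the right bay's carrier
- spent_center (a point): used cartridge, green ribbed cap, tan body, latched in either bay. Point: its centre, half-way up; z: its axis, to the cap. Round, 114 mm long: chamfered foot 36 mm across, body 44, cap 46 across from 66 to 108 mm above the foot, then a shallow dome (apex 57 mm from this point, 6 mm over the cap rim). Latched, only the dome shows above the deck. 120 to 200 g
- fresh_center (a point): fresh cartridge: same size and green cap, white body, standing upright on the worktop, two spice jars close to it. Point: its centre, half-way up; z: its axis, to the cap
- blue_center (a point): the other cartridge, same size, blue cap, latched in the other bay; leave it. This point is at its centre; z: its axis, towards the cap
- plate: white plate, 170 mm across, 18 mm high, fixed on the worktop; origin under its centre at worktop height; its flat middle, 100 mm across, is 5 mm above the worktop
- spent: the used cartridge again, with its origin at its foot
- fresh: the fresh cartridge again, with its origin at its foot
- spice_a: spice jar with red lid, 47 mm across, 97 mm high, standing near the fresh cartridge; origin under its centre
- spice_b: spice jar with yellow lid, 42 mm across, 96 mm high, standing near the fresh cartridge; origin under its centre
- mug: purple mug, 82 mm across, 94 mm high, standing behind the plate; origin at worktop height, the cup's axis 17 mm from it along its +y, the handle reaching to 59 mm along its -y
- sauce: red sauce bottle with a yellow cap, 48 mm across, 184 mm high, standing beside the filter; origin under its centre
- mandarin: mandarin, 48 mm across, 40 mm high; origin under its centre
- tin: flat tin, 86 mm across, 40 mm high; origin under its centre
Things that resemble listed ones, but are neither listed nor needed, are in the scene too. What is shaped like the fresh but orange is not meant.

How it is judged:
On the way, in this order (a step that is already met when the one before it is completed fails the run):
1. the used cartridge has been pressed and has sprung up out of its bay (value of joint any of bay_left, bay_right above 0.03 m and z of spent_center in the frame of deck above -0.025 m), for 0.05 s.
2. the used cartridge stands upright on the plate, let go (angle between spent_center's own z axis and vertical below 0.15 rad and horizontal distance between spent_center and plate below 0.04 m and z of spent_center in the frame of plate between 0.057 and 0.068 m and contact force between the fingers and spent below 0.1 N and linear speed of spent below 0.03 m/s), for 0.3 s.
3. the fresh cartridge is latched flush in the empty bay (((x of fresh_center in the frame of bay_left_mouth between -0.006 and 0.006 m and y of fresh_center in the frame of bay_left_mouth between -0.006 and 0.006 m and z of fresh_center in the frame of bay_left_mouth between -0.056 and -0.047 m and angle between the z axis of fresh_center and the z axis of bay_left_mouth, either way round below 0.08 rad and value of joint bay_left between -0.003 and 0.003 m) or (x of fresh_center in the frame of bay_right_mouth between -0.006 and 0.006 m and y of fresh_center in the frame of bay_right_mouth between -0.006 and 0.006 m and z of fresh_center in the frame of bay_right_mouth between -0.056 and -0.047 m and angle between the z axis of fresh_center and the z axis of bay_right_mouth, either way round below 0.08 rad and value of joint bay_right between -0.003 and 0.003 m))), for 0.3 s.
At the end, for the whole second after the job is handed in: Used cartridge upright (0.15 rad) on the plate within 40 mm of its centre; fresh one in the bay it left, within 6 mm and 0.08 rad of the axis, its centre 47 to 56 mm below the deck, carrier latched within 3 mm; blue one within 4 mm of its start; cartridges at rest (angle between spent_center's own z axis and vertical below 0.15 rad and horizontal distance between spent_center and plate below 0.04 m and z of spent_center in the frame of plate between 0.057 and 0.068 m and ((x of fresh_center in the frame of bay_left_mouth between -0.006 and 0.006 m and y of fresh_center in the frame of bay_left_mouth between -0.006 and 0.006 m and z of fresh_center in the frame of bay_left_mouth between -0.056 and -0.047 m and angle between the z axis of fresh_center and the z axis of bay_left_mouth, either way round below 0.08 rad and value of joint bay_left between -0.003 and 0.003 m) or (x of fresh_center in the frame of bay_right_mouth between -0.006 and 0.006 m and y of fresh_center in the frame of bay_right_mouth between -0.006 and 0.006 m and z of fresh_center in the frame of bay_right_mouth between -0.056 and -0.047 m and angle between the z axis of fresh_center and the z axis of bay_right_mouth, either way round below 0.08 rad and value of joint bay_right between -0.003 and 0.003 m)) and distance of blue_center from where it was at the start of the episode below 0.004 m and linear speed of each of spent, fresh below 0.02 m/s); the robot touches nothing.
It fails at once if the used cartridge dropped over the plate (falling loose faster than 0.6 m/s) or pressed on it with over 60 N (contact force between spent and plate above 60 N or (contact force between the fingers and spent below 0.1 N and linear speed of spent above 0.6 m/s and horizontal distance between spent_center and plate below 0.085 m)).
It fails at once if the blue cartridge released or pulled out (moved over 20 mm) (distance of blue_center from where it was at the start of the episode above 0.02 m).
It fails at once if a spice jar, the mug, the sauce bottle, the mandarin or the tin shoved over 30 mm (distance of any of spice_a, spice_b, mug, sauce, mandarin, tin from where it was at the start of the episode above 0.03 m).
It fails at once if a spice jar, the mug or the sauce bottle knocked over (angle between any of spice_a, spice_b, mug, sauce's own z axis and vertical above 0.5 rad).
It also fails if it takes over 66 s, if anything falls off the work surface, if the arm or the gripper's body presses on something with over 40 N, if the wrist force passes 120 N, or if a joint passes its speed limit or range.

## Working session

There is one attempt and no reset: what is moved stays moved. The work goes in short steps, Python scripts to look and compute and a tool call to move; the robot and the scene stay as the last step left them, time stands still between calls to the robot, and variables do not carry over. Pictures are saved under pics/ and viewed, about 8 in all and at most 12, crops included, and the job is handed in when it is done.

Besides the shell and the picture viewer there is one more tool, called after "Request:" as name(argument=value, ...) on one line, values as JSON. move_arm: Moves the arm, as the interface text tells. Its arguments: {"type":"object","properties":{"deltas":{"type":"array","items":{"type":"object","properties":{"angular":{"type":"array","items":{"type":"number"}},"xyz":{"type":"array","items":{"type":"number"}},"grip":{"type":"number"}}}},"squeeze":{"type":"number"}},"required":["deltas"]}

```bash
mkdir -p pics; cat > h.py <<'E'
import numpy as np, cv2
from scipy.spatial.transform import Rotation as R
from cell import arm
def shot(name, fn):
    st=arm.read_state(); c=arm.camera(name); c['st']=st
    cv2.imwrite('pics/'+fn,c['img'][:,:,::-1]); return c
def rot(a):
    a=np.array(a,float)
    return a if a.shape==(3,3) else (R.from_rotvec(a).as_matrix() if a.size==3 else R.from_quat(a).as_matrix())
E
python3 - <<'E'
from h import *
import pickle
d={}
for n in('scene','top','wrist'):
    d[n]=shot(n,n+'0.png'); print({k:v for k,v in d[n].items() if k not in('img','st')})
print(arm.read_state()); pickle.dump(d,open('d0.pkl','wb'))
E
```

```text
{'fx': 570.0231062504407, 'fy': 570.0231062504407, 'cx': 312.23765670738067, 'cy': 241.06043094021013, 'xyz': array([ 0.03929024, -0.93968822,  0.74311759]), 'attitude': array([ 1.01264716, -0.25198782, -0.41967925])}
{'fx': 616.7161447755768, 'fy': 616.7161447755768, 'cx': 329.1822476284213, 'cy': 244.4372005724919, 'xyz': array([0.3423662 , 0.03118375, 1.48156441]), 'attitude': array([ 0.11672983, -0.11510505, -1.59484879])}
{'fx': 371.64829954431775, 'fy': 371.64829954431775, 'cx': 322.2017627673798, 'cy': 242.13871103524542, 'tool_from_camera': array([[ 9.99999977e-01, -1.64481439e-04, -1.35233098e-04,
        -1.02700263e-03],
       [-1.97540458e-04, -9.53692935e-01, -3.00781891e-01,
        -7.56668630e-02],
       [-7.94978113e-05,  3.00781911e-01, -9.53692946e-01,
        -6.95836530e-02],
       [ 0.00000000e+00,  0.00000000e+00,  0.00000000e+00,
         1.00000000e+00]])}
{'time_s': 0.15, 'joint_pos': array([-1.21838635e+00,  2.76981327e-01, -2.75534604e-02,  1.26801233e+00,
        1.47097871e-05,  1.46738037e+00]), 'joint_vel': array([-0.00125263, -0.00156536,  0.00352902,  0.00019297,  0.00173891,
       -0.00140403]), 'joint_efforts': array([ 1.23166108e-03, -4.46057224e+01,  2.95638943e+01,  1.05262682e-02,
       -3.52158008e-05,  1.10221004e-05]), 'tcp_pos': array([ 0.27494483, -0.5607374 ,  0.303008  ]), 'eef_rot': array([-2.66499618e+00,  1.66149659e+00,  2.15613542e-03]), 'ft_force': array([-0.17814947, -1.05485535,  0.43093744]), 'torque': array([ 0.01717061, -0.01414389, -0.03369728]), 'width': 0.08550874327244172}
```

View pics/scene0.png

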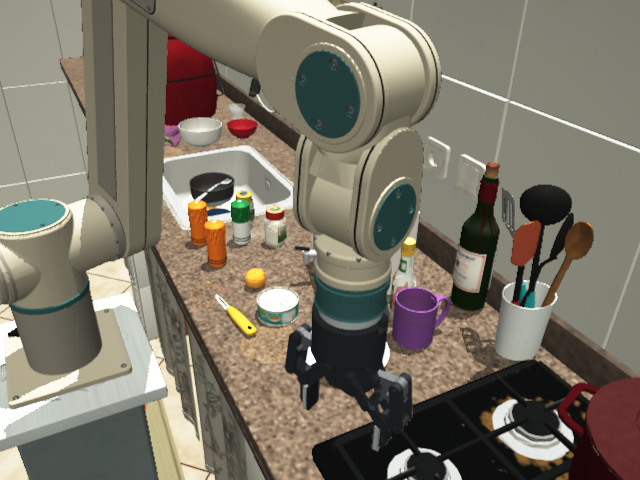

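View pics/top0.png

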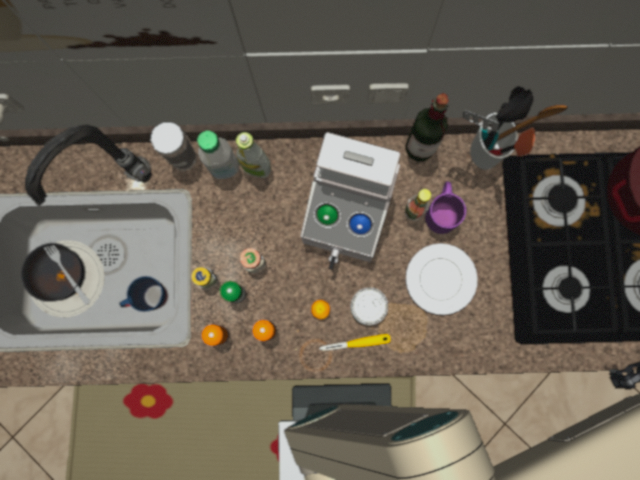

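Scene view: the arm hides the filter. The fresh cartridge is at (240,208), with a jar in front of it and orange look-alikes at (198,220) and (215,243). Top view: the deck has a green cap at (327,214) and a blue one at (360,223), and the plate is at (442,279).

Green candidates in the top view:
- (327,214) is in the deck, so it is the spent cartridge.
- (231,292) is free-standing between jars at (251,260) and (203,277), which fits the fresh cartridge.
- (208,140) is a bottle at the back, so not meant.

Next I'll measure these and confirm them in one crop.

```bash
cat >> h.py <<'E'
def ray(c,px):
    px=np.atleast_2d(np.array(px,float)); u=(px[:,0]-c['cx'])/c['fx']; v=(px[:,1]-c['cy'])/c['fy']
    if 'tool_from_camera' in c:
        r=np.hypot(u,v); s=np.where(r>1e-9,np.sin(r)/np.maximum(r,1e-9),1); d=np.c_[u*s,-v*s,-np.cos(r)]
        T=np.eye(4); T[:3,:3]=rot(c['st']['eef_rot']); T[:3,3]=c['st']['tcp_pos']; T=T@c['tool_from_camera']
        return T[:3,3], d@T[:3,:3].T
    return np.array(c['xyz']), np.c_[u,-v,-np.ones(len(u))]@rot(c['attitude']).T
def onz(c,px,z):
    o,d=ray(c,px); return o+d*((z-o[2])/d[:,2])[:,None]
HUE={'green':(50,85),'blue':(105,125),'orange':(5,22),'red':(0,4),'yellow':(24,35),'purple':(130,160)}
def blobs(c,col,smin=110,vmin=50,amin=40):
    h=cv2.cvtColor(c['img'],cv2.COLOR_RGB2HSV); a,b=HUE[col]
    m=cv2.morphologyEx(cv2.inRange(h,(a,smin,vmin),(b,255,255)),cv2.MORPH_CLOSE,np.ones((5,5)))
    n,l,s,ce=cv2.connectedComponentsWithStats(m)
    out=[]
    for i in range(1,n):
        if s[i,4]>amin:
            cn=max(cv2.findContours((l==i).astype(np.uint8),0,1)[0],key=len)
            out.append((ce[i].round(1),int(s[i,4]),np.array(cv2.minEnclosingCircle(cn)[0]).round(1),cn[:,0]))
    return out
E
python3 - <<'E'
from h import *
import pickle
d=pickle.load(open('d0.pkl','rb')); t=d['top']
print('cam',rot(t['attitude']).round(3))
for col in HUE:
    for ce,a,cc,_ in blobs(t,col):
        print(col,ce,a,cc,'z.148',onz(t,cc,.148)[0].round(3)[:2],'z.11',onz(t,cc,.11)[0].round(3)[:2])
g=t['img'].astype(int)
h=cv2.cvtColor(t['img'],cv2.COLOR_RGB2HSV)
m=cv2.inRange(h,(0,0,200),(180,40,255))[230:330,395:490]
n,l,s,ce=cv2.connectedComponentsWithStats(m); i=1+s[1:,4].argmax(); ys,xs=np.nonzero(l==i)
cn=max(cv2.findContours((l==i).astype(np.uint8),0,1)[0],key=len); (p,r)=cv2.minEnclosingCircle(cn); p=np.array(p)+[395,230]
print('plate',p,r,onz(t,p,.018),'rot tool',rot(d['wrist']['st']['eef_rot']).round(3))
A=cv2.resize(t['img'][190:350,180:390],None,fx=2.2,fy=2.2,interpolation=2)
B=cv2.resize(d['scene']['img'][180:280,170:310],None,fx=2.4,fy=3.52,interpolation=2)[:A.shape[0]]
cv2.imwrite('pics/crop1.png',np.hstack([A,B])[:,:,::-1]); print(A.shape,B.shape)
E
```

```text
cam [[-0.027  0.989 -0.147]
 [-1.    -0.027  0.001]
 [-0.003  0.147  0.989]]
green [207.9 140.8] 337 [207.6 140.9] z.148 [0.782 0.296] z.11 [0.795 0.304]
green [327.  213.8] 291 [327. 214.] z.148 [0.608 0.033] z.11 [0.615 0.033]
green [230.5 291. ] 334 [230.5 290.7] z.148 [0.445 0.246] z.11 [0.448 0.252]
blue [359.9 223.4] 332 [360.  223.5] z.148 [ 0.585 -0.039] z.11 [ 0.591 -0.041]
blue [127.6 300.6] 57 [126.5 300.8] z.148 [0.429 0.471] z.11 [0.431 0.483]
orange [441.5 100.1] 137 [440.8 100.1] z.148 [ 0.863 -0.232] z.11 [ 0.878 -0.239]
orange [530.4 130.1] 853 [533.4 122.4] z.148 [ 0.805 -0.437] z.11 [ 0.818 -0.45 ]
orange [551.1 171.5] 99 [551.5 172.5] z.148 [ 0.688 -0.468] z.11 [ 0.698 -0.482]
orange [584.8 189.7] 45 [584. 190.] z.148 [ 0.646 -0.537] z.11 [ 0.655 -0.553]
orange [416.5 207.7] 163 [415.7 208.4] z.148 [ 0.615 -0.163] z.11 [ 0.623 -0.168]
orange [587.9 213.5] 248 [585. 216.] z.148 [ 0.588 -0.534] z.11 [ 0.595 -0.55 ]
orange [541.9 222.9] 117 [545.  219.5] z.148 [ 0.582 -0.446] z.11 [ 0.589 -0.459]
orange [636.3 251. ] 102 [636.5 251. ] z.148 [ 0.507 -0.639] z.11 [ 0.5
[... 1079 characters left out ...]
 z.11 [ 0.652 -0.187]
yellow [201.7 276.9] 205 [201.  276.4] z.148 [0.477 0.31 ] z.11 [0.481 0.318]
yellow [319.5 307.9] 63 [319.  307.7] z.148 [0.403 0.056] z.11 [0.405 0.056]
yellow [369.5 340.7] 362 [368.  340.5] z.148 [ 0.33  -0.047] z.11 [ 0.33 -0.05]
purple [446.8 191.6] 99 [447.5 191.5] z.148 [ 0.651 -0.235] z.11 [ 0.66  -0.243]
purple [459.7 209.5] 70 [459.5 208. ] z.148 [ 0.613 -0.259] z.11 [ 0.621 -0.268]
purple [439.6 222. ] 170 [443. 217.] z.148 [ 0.594 -0.222] z.11 [ 0.601 -0.229]
plate [441.30681992 278.54545593] 35.03165054321289 [[ 0.46988191 -0.23459515  0.018     ]] rot tool [[ 0.44  -0.898 -0.001]
 [-0.898 -0.44   0.002]
 [-0.002 -0.    -1.   ]]
(352, 462, 3) (352, 336, 3)
```

View pics/crop1.png

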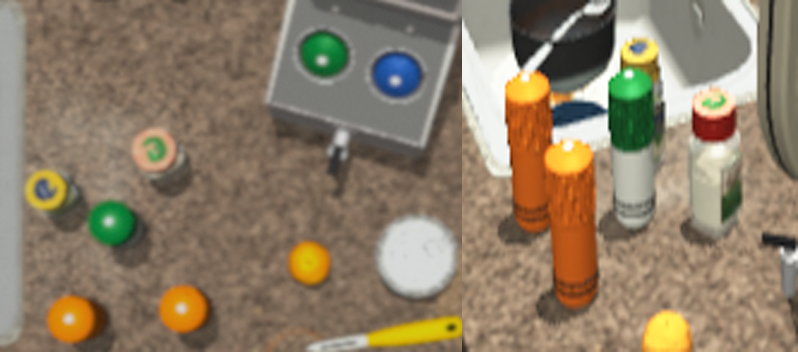

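The crop confirms it: the green-cap, white-body cartridge at (112,222) stands between the yellow-lid jar (47,190) and the red-lid jar (155,150), so it is the fresh one. The orange ones at (72,318) and (183,308) are decoys. The spent cartridge is in the left bay. Next I'll move to a look pose along the deck normal.

```bash
cat >> h.py <<'E'
def plan(pos,Rg,st=None,sub=None):
    st=st or arm.read_state(); R0=rot(st['eef_rot']); p=R0.T@(np.array(pos)-st['tcp_pos'])*100
    w=R.from_matrix(R0.T@Rg).as_rotvec(degrees=True)
    print('xyz cm',p.round(2),'ang deg',w.round(2),'rows>=',max(np.linalg.norm(p)/5,np.linalg.norm(w)/8.59).round(1))
L=np.array([.608,.033,.145]); Rb=np.array([.585,-.039,.145])
def deck(L,Rb):
    y=(L-Rb); y[2]=0; y/=np.linalg.norm(y); xf=np.array([y[1],-y[0],0]); z=-np.sin(np.radians(35))*xf+[0,0,np.cos(np.radians(35))]
    return np.c_[np.cross(y,z),y,z]
def Rdeck(D): return np.c_[-D[:,1],-D[:,0],-D[:,2]]
E
python3 - <<'E'
from h import *
D=deck(L,Rb); print(D.round(3)); plan(L+D[:,2]*.22-D[:,1]*.02,Rdeck(D))
E
```

```text
[[ 0.78   0.304 -0.546]
 [-0.249  0.953  0.175]
 [ 0.574  0.     0.819]]
xyz cm [-45.95 -45.55  -2.13] ang deg [33.28 13.48 42.41] rows>= 12.9
```

Request:
move_arm(deltas=[{"angular": [16,7,21],"xyz": [-23,-23,-4],"grip": 8.5},{"angular": [16,7,21],"xyz": [-23,-23,-4],"grip": 8.5},{"angular": [16,7,21],"xyz": [-23,-23,-4],"grip": 8.5},{"angular": [16,7,21],"xyz": [-23,-23,-4],"grip": 8.5},{"angular": [16,7,21],"xyz": [-23,-23,-4],"grip": 8.5},{"angular": [16,7,21],"xyz": [-23,-23,-4],"grip": 8.5},{"angular": [16,7,21],"xyz": [-23,-23,-4],"grip": 8.5},{"angular": [33.3,13.5,42.4],"xyz": [-46,-45.5,-2.1],"grip": 0},{"angular": [33.3,13.5,42.4],"xyz": [-46,-45.5,-2.1],"grip": 0},{"angular": [33.3,13.5,42.4],"xyz": [-46,-45.5,-2.1],"grip": 0},{"angular": [33.3,13.5,42.4],"xyz": [-46,-45.5,-2.1],"grip": 0},{"angular": [33.3,13.5,42.4],"xyz": [-46,-45.5,-2.1],"grip": 0},{"angular": [33.3,13.5,42.4],"xyz": [-46,-45.5,-2.1],"grip": 0},{"angular": [33.3,13.5,42.4],"xyz": [-46,-45.5,-2.1],"grip": 0},{"angular": [33.3,13.5,42.4],"xyz": [-46,-45.5,-2.1],"grip": 0},{"angular": [33.3,13.5,42.4],"xyz": [-46,-45.5,-2.1],"grip": 0},{"angular": [33.3,13.5,42.4],"xyz": [-46,-45.5,-2.1],"grip": 0}])

```text
time_s: 1.85
tcp_pos: [0.4559, -0.0489, 0.3252]
eef_rot: [-1.653, 2.12, -0.673]
ft_force: [-0.6, 0.7, 0.0]
width: -0.0002
```

```bash
python3 - <<'E'
from h import *
import pickle
D=deck(L,Rb); plan(L+D[:,2]*.22-D[:,1]*.02,Rdeck(D))
c=shot('wrist','w1.png'); pickle.dump(c,open('w1.pkl','wb')); print(c['st']['time_s'],c['st']['tcp_pos'],c['st']['joint_pos'].round(2),c['st']['width'])
for col in('green','blue'):
    for ce,a,cc,_ in blobs(c,col):
        print(col,ce,a,cc,onz(c,ce,.1475)[0].round(4))
E
```

```text
xyz cm [-1.045e+01 -3.000e-02 -1.000e-02] ang deg [-0.08  1.9   2.99] rows>= 2.1
1.85 [ 0.45593944 -0.04894303  0.3252001 ] [-0.25 -0.37 -0.71  0.61 -0.    3.14] -0.00019881333778393046
green [185.5 224. ] 1996 [186.5 224. ] [0.6053 0.0309 0.1475]
green [ 64.7 357.1] 130 [ 62.5 357. ] [0.5146 0.1679 0.1475]
green [ 42.8 428.4] 967 [ 42.6 428.7] [0.4525 0.2113 0.1475]
blue [271.6 227.6] 2480 [271.  227.8] [ 0.5836 -0.0399  0.1475]
```

View pics/w1.png

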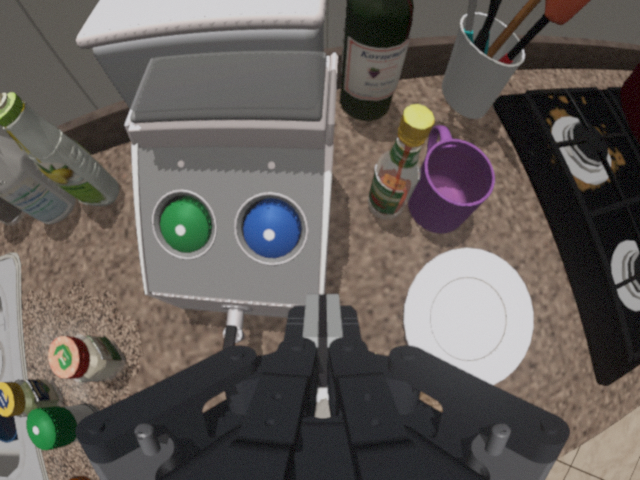

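Wrist view: green dome at (186,224), blue at (271,228), plate at (469,318). The cast points agree with the top view within 3 mm. Joint 6 sits at its limit here, so I'll use the half-turned grasp, which is equivalent.

```bash
sed -i 's/^L=.*/L=np.array([.6065,.032,.145]); Rb=np.array([.5845,-.0395,.145])/; s/^def Rdeck.*/def Rdeck(D): return np.c_[D[:,1],D[:,0],-D[:,2]]/' h.py; python3 - <<'E'
from h import *
D=deck(L,Rb); plan(L+D[:,2]*.16,Rdeck(D))
E
```

```text
xyz cm [-12.    -0.03   5.98] ang deg [-2.4100e+00 -1.3000e-01 -1.7749e+02] rows>= 20.7
```

Request:
move_arm(deltas=[{"angular": [-1,0,-88],"xyz": [-12,0,0],"grip": 0},{"angular": [-1,0,-88],"xyz": [-12,0,0],"grip": 0},{"angular": [-1,0,-88],"xyz": [-12,0,0],"grip": 0},{"angular": [-1,0,-88],"xyz": [-12,0,0],"grip": 0},{"angular": [-1,0,-88],"xyz": [-12,0,0],"grip": 0},{"angular": [-1,0,-88],"xyz": [-12,0,0],"grip": 0},{"angular": [-1,0,-88],"xyz": [-12,0,0],"grip": 0},{"angular": [-1,0,-88],"xyz": [-12,0,0],"grip": 0},{"angular": [-1,0,-88],"xyz": [-12,0,0],"grip": 0},{"angular": [-1,0,-88],"xyz": [-12,0,0],"grip": 0},{"angular": [-2.4,0,-177.5],"xyz": [-12,0,6],"grip": 0},{"angular": [-2.4,0,-177.5],"xyz": [-12,0,6],"grip": 0},{"angular": [-2.4,0,-177.5],"xyz": [-12,0,6],"grip": 0},{"angular": [-2.4,0,-177.5],"xyz": [-12,0,6],"grip": 0},{"angular": [-2.4,0,-177.5],"xyz": [-12,0,6],"grip": 0},{"angular": [-2.4,0,-177.5],"xyz": [-12,0,6],"grip": 0},{"angular": [-2.4,0,-177.5],"xyz": [-12,0,6],"grip": 0},{"angular": [-2.4,0,-177.5],"xyz": [-12,0,6],"grip": 0},{"angular": [-2.4,0,-177.5],"xyz": [-12,0,6],"grip": 0},{"angular": [-2.4,0,-177.5],"xyz": [-12,0,6],"grip": 0}])

```text
time_s: 3.9
tcp_pos: [0.5186, 0.0595, 0.2758]
eef_rot: [2.175, 1.459, 0.522]
ft_force: [0.2, -0.4, -0.0]
width: 0.0001
```

```bash
python3 - <<'E'
from h import *
import pickle
D=deck(L,Rb); plan(L+D[:,2]*.10,Rdeck(D))
c=shot('wrist','w2.png'); pickle.dump(c,open('w2.pkl','wb')); print(c['st']['time_s'],c['st']['tcp_pos'],c['st']['joint_pos'].round(2),c['st']['width'],c['st']['ft_force'])
for col in('green','blue'):
    for ce,a,cc,_ in blobs(c,col):
        print(col,ce,a,cc,onz(c,ce,.1475)[0].round(4))
E
```

```text
xyz cm [-0.04  0.04  6.  ] ang deg [ 0.02 -0.06 -5.23] rows>= 1.2
3.9 [0.51855229 0.05945852 0.27582293] [ 0.08 -0.15 -0.67  0.47 -0.21  0.4 ] 0.00014081598967575107 [ 0.17915814 -0.41128801 -0.03781467]
green [546.3  27.7] 547 [547.9  27.4] [0.4952 0.1791 0.1475]
green [324.8 245.2] 3465 [324.9 245. ] [0.5982 0.0371 0.1475]
green [626.6 313.9] 774 [629.5 314. ] [0.9443 0.3764 0.1475]
green [141.8 303.1] 61 [142.5 302. ] [ 0.6079 -0.132   0.1475]
blue [215.2 254.4] 3147 [215.2 254.1] [ 0.5768 -0.0315  0.1475]
```

View pics/w2.png

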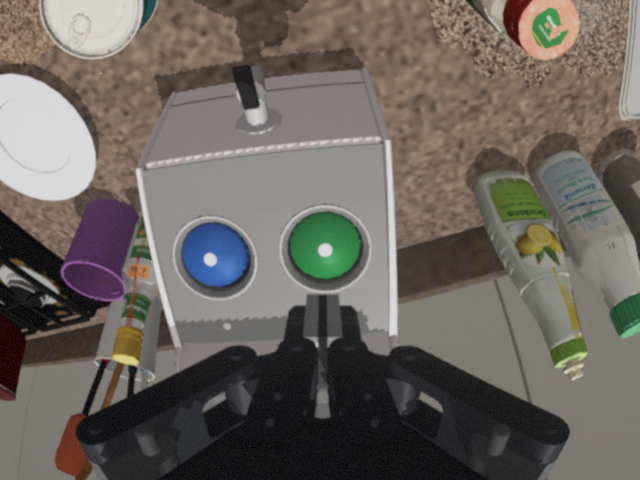

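Wrist view: blue at (215,254), green at (325,245), fingertips at (323,300). The arm was still turning when this was taken, so I'll settle it and triangulate again.

Request:
move_arm(deltas=[{"angular": [0,0,-5.2],"xyz": [0,0,0],"grip": 0},{"angular": [0,0,-5.2],"xyz": [0,0,0],"grip": 0},{"angular": [0,0,-5.2],"xyz": [0,0,0],"grip": 0}])

```text
time_s: 4.25
tcp_pos: [0.5184, 0.0598, 0.2758]
eef_rot: [2.105, 1.541, 0.494]
ft_force: [0.5, 0.5, -0.8]
width: 0.0
```

```bash
cat >> h.py <<'E'
def tri(obs):
    A=np.zeros((3,3)); b=np.zeros(3); rs=[]
    for c,px in obs:
        o,d=ray(c,px); d=d[0]/np.linalg.norm(d[0]); P=np.eye(3)-np.outer(d,d); A+=P; b+=P@o; rs.append((o,P))
    x=np.linalg.solve(A,b); return x,[np.linalg.norm(P@(x-o)).round(4) for o,P in rs]
E
python3 - <<'E'
from h import *
import pickle
c=shot('wrist','w3.png'); pickle.dump(c,open('w3.pkl','wb')); print(c['st']['time_s'],c['st']['tcp_pos'],c['st']['joint_vel'].round(3))
t=pickle.load(open('d0.pkl','rb'))['top']
for col,a in(('green',(327,214)),('blue',(360,223.5))):
    b=max(blobs(c,col),key=lambda b:b[1]); print(col,b[0],onz(c,b[0],.1475)[0].round(4), tri([(t,a),(c,b[0])]))
E
```

```text
4.25 [0.51842531 0.05983597 0.27578499] [ 0.005 -0.001 -0.004  0.001  0.001 -0.009]
green [324.1 245.8] [0.5982 0.0367 0.1475] (array([0.60974596, 0.03303162, 0.13839779]), [np.float64(0.0002), np.float64(0.0002)])
blue [213.5 246.4] [ 0.5767 -0.0319  0.1475] (array([ 0.58624348, -0.0394406 ,  0.13896246]), [np.float64(0.0001), np.float64(0.0001)])
```

```bash
cat >> h.py <<'E'
def ring(c,p,rmin,rmax,n=120):
    """ellipse through the outermost strong edge round pixel p between rmin and rmax"""
    g=cv2.GaussianBlur(cv2.cvtColor(c['img'],cv2.COLOR_RGB2GRAY),(0,0),1).astype(np.float32)
    pol=cv2.warpPolar(g,(int(rmax*4),n),tuple(map(float,p)),rmax,cv2.INTER_LINEAR)
    e=np.abs(cv2.Sobel(pol,cv2.CV_32F,1,0)); lo=int(rmin*4); e[:,:lo]=0; e[:,-3:]=0
    r=e.argmax(1)/4; th=np.arange(n)*2*np.pi/n; pts=np.c_[p[0]+r*np.cos(th),p[1]+r*np.sin(th)].astype(np.float32)
    return cv2.fitEllipseAMS(pts), pts
E
python3 - <<'E'
from h import *
import pickle
c=pickle.load(open('w3.pkl','rb')); D=deck(L,Rb); R0=rot(c['st']['eef_rot'])
im=c['img'][:,:,::-1].copy()
for n,p in(('L',(324.1,248)),('R',(213.5,249))):
    e,pts=ring(c,p,38,52); q,_=ray(c,[e[0]])[0],0
    P=onz(c,e[0],.145)[0]; print(n,e,P.round(4),'tool',(R0.T@(P-c['st']['tcp_pos'])).round(4))
    for x,y in pts: cv2.circle(im,(int(x),int(y)),1,(0,0,255),-1)
cv2.imwrite('pics/ring.png',cv2.resize(im[180:320,150:400],None,fx=2.4,fy=2.4,interpolation=2))
E
```

```text
L ((324.636474609375, 251.1969757080078), (81.47100830078125, 82.5837631225586), 257.6172180175781) [0.6071 0.0343 0.145 ] tool [0.0015 0.0005 0.1601]
R ((213.40187072753906, 249.51683044433594), (78.69354248046875, 81.37481689453125), 139.16390991210938) [ 0.5826 -0.036   0.145 ] tool [-0.073  -0.0011  0.1584]
```

View pics/ring.png

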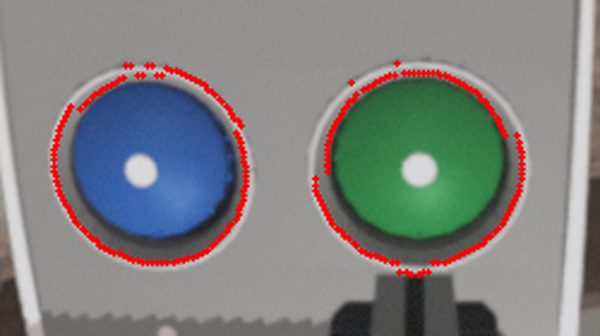

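The red edge points show the outer ring of the green bay centred at about (324,250). That agrees with the aim within 1.5 mm. Now I'll press.

```bash
sed -i 's/^L=.*/L=np.array([.607,.033,.145]); Rb=np.array([.5835,-.0393,.145])/' h.py; python3 - <<'E'
from h import *
D=deck(L,Rb); print(D.round(4)); plan(L+D[:,2]*.082,Rdeck(D))
E
```

```text
[[ 0.779   0.3091 -0.5455]
 [-0.2532  0.951   0.1773]
 [ 0.5736  0.      0.8192]]
xyz cm [0.09 0.08 7.82] ang deg [ 0.01 -0.61  0.25] rows>= 1.6
```

Request:
move_arm(deltas=[{"angular": [0,-0.6,0.2],"xyz": [0.1,0.1,3],"grip": 0},{"angular": [0,-0.6,0.2],"xyz": [0.1,0.1,6],"grip": 0},{"angular": [0,-0.6,0.2],"xyz": [0.1,0.1,7.5],"grip": 0},{"angular": [0,-0.6,0.2],"xyz": [0.1,0.1,7.8],"grip": 0},{"angular": [0,-0.6,0.2],"xyz": [0.1,0.1,8.0],"grip": 0},{"angular": [0,-0.6,0.2],"xyz": [0.1,0.1,8.2],"grip": 0},{"angular": [0,-0.6,0.2],"xyz": [0.1,0.1,8.4],"grip": 0}])

```text
time_s: 5.0
tcp_pos: [0.5659, 0.0472, 0.2089]
eef_rot: [2.103, 1.534, 0.485]
ft_force: [-3.2, 0.3, 3.8]
width: -0.0001
```

Request:
move_arm(deltas=[{"angular": [0,0,0],"xyz": [0,0,0.2],"grip": 0},{"angular": [0,0,0],"xyz": [0,0,0.35],"grip": 0},{"angular": [0,0,0],"xyz": [0,0,0.45],"grip": 0},{"angular": [0,0,0],"xyz": [0,0,0.45],"grip": 0}])

```text
time_s: 5.4
tcp_pos: [0.5684, 0.0462, 0.2044]
eef_rot: [2.104, 1.535, 0.484]
ft_force: [-1.7, 0.0, 4.9]
width: -0.0001
```

```bash
python3 - <<'E'
from h import *
D=deck(L,Rb); s=arm.read_state(); print((D.T@(s['tcp_pos']-L)).round(4), (D.T@s['ft_force']).round(2))
E
```

```text
[0.0006 0.0006 0.072 ] [ 1.47 -0.52  4.91]
```

Request:
move_arm(deltas=[{"angular": [0,0,0],"xyz": [0,0,0.07],"grip": 0},{"angular": [0,0,0],"xyz": [0,0,0.12],"grip": 0},{"angular": [0,0,0],"xyz": [0,0,0.12],"grip": 0}])

```text
time_s: 5.7
tcp_pos: [0.5691, 0.046, 0.2032]
eef_rot: [2.104, 1.535, 0.483]
ft_force: [-2.0, 1.5, 5.0]
width: -0.0001
```

Request:
move_arm(deltas=[{"angular": [0,0,0],"xyz": [0,0,-2],"grip": 0},{"angular": [0,0,0],"xyz": [0,0,-5],"grip": 0},{"angular": [0,0,0],"xyz": [0,0,-8],"grip": 6.5},{"angular": [0,0,0],"xyz": [0,0,-9],"grip": 6.5},{"angular": [0,0,0],"xyz": [0,0,-9],"grip": 6.5},{"angular": [0,0,0],"xyz": [0,0,-9],"grip": 6.5},{"angular": [0,0,0],"xyz": [0,0,-9],"grip": 6.5}])

```text
time_s: 6.4
tcp_pos: [0.5191, 0.0616, 0.2746]
eef_rot: [2.106, 1.537, 0.479]
ft_force: [0.1, 0.0, -0.2]
width: 0.0648
```

```bash
python3 - <<'E'
from h import *
c=shot('wrist','w4.png'); D=deck(L,Rb); s=c['st']; print((D.T@(s['tcp_pos']-L)).round(4),s['width'])
b=max(blobs(c,'green'),key=lambda b:b[1]); print(b[:3]); plan(L+D[:,2]*.078,Rdeck(D))
E
```

```text
[-0.0014  0.      0.1592] 0.06476757777692367
(array([323.6, 261.9]), 5309, array([323.6, 260.9]))
xyz cm [0.   0.15 8.12] ang deg [-0.15  0.04  0.25] rows>= 1.6
```

View pics/w4.png

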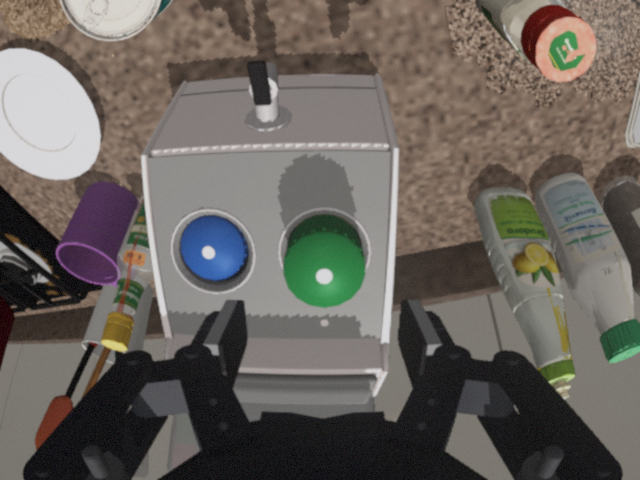

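Wrist view: the spent cap has sprung up, centred at (324,262) between the open fingers at 222 and 425. Blue is still down at (213,247). Next I'll grip and draw it out.

Request:
move_arm(squeeze=50, deltas=[{"angular": [0,0,0.2],"xyz": [0,0.15,3],"grip": 6.5},{"angular": [0,0,0.2],"xyz": [0,0.15,6],"grip": 6.5},{"angular": [0,0,0.2],"xyz": [0,0.15,8],"grip": 6.5},{"angular": [0,0,0.2],"xyz": [0,0.15,8.3],"grip": 6.5},{"angular": [0,0,0.2],"xyz": [0,0.15,8.3],"grip": 6.5},{"angular": [0,0,0.2],"xyz": [0,0.15,8.3],"grip": 4},{"angular": [0,0,0.2],"xyz": [0,0.15,8.3],"grip": 4},{"angular": [0,0,0.2],"xyz": [0,0.15,8.3],"grip": 4},{"angular": [0,0,0.2],"xyz": [0,0.15,8.3],"grip": 4},{"angular": [0,0,0.2],"xyz": [0,0.15,8.3],"grip": 4},{"angular": [0,0,0.2],"xyz": [0,0.15,8.3],"grip": 4}])

```text
time_s: 7.55
tcp_pos: [0.5662, 0.047, 0.2101]
eef_rot: [2.107, 1.532, 0.485]
ft_force: [-0.2, 0.6, 1.9]
width: 0.0448
```

```bash
python3 - <<'E'
from h import *
D=deck(L,Rb); s=arm.read_state(); print((D.T@(s['tcp_pos']-L)).round(4), (D.T@s['ft_force']).round(2),s['width'])
P=np.array([.469,-.234,0]); 
x=D[:,1]; Rd=np.c_[x,np.cross([0,0,-1],x),[0,0,-1]]
print(Rd.round(3))
plan(L+D[:,2]*.196,Rdeck(D))
# from the lifted pose to above plate
st=dict(eef_rot=R.from_matrix(Rdeck(D)).as_rotvec(),tcp_pos=L+D[:,2]*.196)
plan(P+[0,0,.25],Rd,st)
E
```

```text
[0.002  0.0007 0.078 ] [0.77 0.5  1.81] 0.04475153239827651
[[ 0.309  0.951  0.   ]
 [ 0.951 -0.309  0.   ]
 [ 0.     0.    -1.   ]]
xyz cm [ -0.06  -0.19 -11.8 ] ang deg [ 0.08 -0.06  0.02] rows>= 2.4
xyz cm [-29.66   2.03   8.21] ang deg [35.  0.  0.] rows>= 6.2
```

Request:
move_arm(deltas=[{"xyz": [0,0,-1],"angular": [0,0,0],"grip": 4},{"xyz": [0,0,-3],"angular": [0,0,0],"grip": 4},{"xyz": [0,0,-6],"angular": [0,0,0],"grip": 4},{"xyz": [0,0,-9],"angular": [0,0,0],"grip": 4},{"xyz": [0,0,-12],"angular": [0,0,0],"grip": 4},{"xyz": [0,0,-12],"angular": [0,0,0],"grip": 4},{"xyz": [0,0,-12],"angular": [0,0,0],"grip": 4}])

```text
time_s: 8.25
tcp_pos: [0.5002, 0.0682, 0.3079]
eef_rot: [2.107, 1.532, 0.484]
ft_force: [-0.4, 0.3, -2.1]
width: 0.0447
```

```bash
python3 - <<'E'
from h import *
D=deck(L,Rb); s=arm.read_state(); print((D.T@(s['tcp_pos']-L)).round(4), (D.T@s['ft_force']).round(2),s['width'],s['joint_pos'].round(2))
c=shot('wrist','w5.png')
P=np.array([.469,-.234,0]); x=D[:,1]; Rd=np.c_[x,np.cross([0,0,-1],x),[0,0,-1]]
plan(P+[0,0,.26],Rd)
E
```

```text
[0.0013 0.0004 0.198 ] [-1.57  0.13 -1.43] 0.044701072260726483 [ 0.11 -0.21 -0.65  0.57 -0.24  0.35]
xyz cm [-29.68   2.55   7.48] ang deg [3.493e+01 1.000e-02 5.000e-02] rows>= 6.1
```

View pics/w5.png

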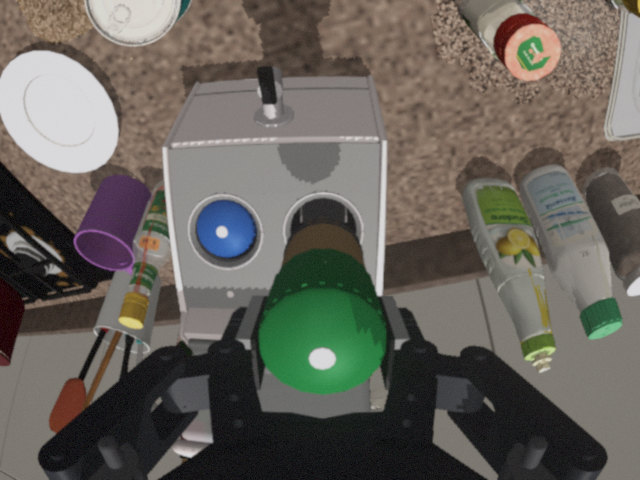

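Wrist view: the spent cartridge (tan body) is held at (323,335), clear of the empty bay at (325,215). Blue is in place at (225,230). Now I'll turn it upright and carry it over the plate.

Request:
move_arm(deltas=[{"angular": [8,0,0],"xyz": [0,1,-1.5],"grip": 4},{"angular": [16,0,0],"xyz": [-2,1.7,-2.5],"grip": 4},{"angular": [24,0,0],"xyz": [-5,1.7,-2.5],"grip": 4},{"angular": [30,0,0],"xyz": [-9,1.7,-1],"grip": 4},{"angular": [35,0,0],"xyz": [-13,2,1],"grip": 4},{"angular": [35,0,0],"xyz": [-17,2.2,3],"grip": 4},{"angular": [35,0,0],"xyz": [-21,2.5,5],"grip": 4},{"angular": [35,0,0],"xyz": [-25,2.5,6.5],"grip": 4},{"angular": [35,0,0],"xyz": [-28,2.5,7.2],"grip": 4},{"angular": [35,0,0],"xyz": [-29.7,2.5,7.5],"grip": 4},{"angular": [35,0,0],"xyz": [-29.7,2.5,7.5],"grip": 4},{"angular": [35,0,0],"xyz": [-29.7,2.5,7.5],"grip": 4}])

```text
time_s: 9.5
tcp_pos: [0.4687, -0.2341, 0.2588]
eef_rot: [-2.54, -1.844, 0.001]
ft_force: [0.1, -0.6, -1.1]
width: 0.0457
```

```bash
python3 - <<'E'
from h import *
D=deck(L,Rb); s=arm.read_state(); print(s['ft_force'].round(2),s['width'],s['joint_pos'].round(2))
c=shot('wrist','w6.png'); t=shot('top','t6.png'); sc=shot('scene','s6.png')
P=np.array([.469,-.234,0]); x=D[:,1]; Rd=np.c_[x,np.cross([0,0,-1],x),[0,0,-1]]
plan(P+[0,0,.16],Rd)
cv2.imwrite('pics/c6.png',np.hstack([cv2.resize(c['img'],(480,360)),sc['img'][120:480,210:520]])[:,:,::-1])
E
```

```text
[ 0.13 -0.64 -1.05] 0.0456821397928589 [-0.59  0.13 -0.31  1.14  0.   -0.27]
xyz cm [-0.09 -0.   10.01] ang deg [-0.03 -0.03  0.11] rows>= 2.0
```

View pics/c6.png

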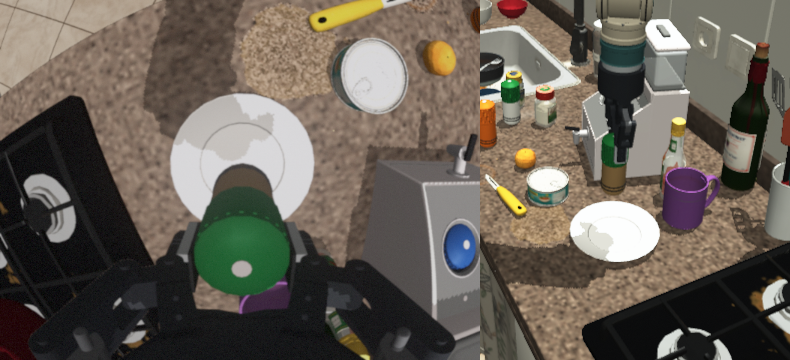

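The cartridge hangs upright above the plate: its foot is near the plate's inner ring at (242,162), and the mug and tin are clear. Lowering it.

Request:
move_arm(deltas=[{"angular": [0,0,0],"xyz": [0,0,3],"grip": 4},{"angular": [0,0,0],"xyz": [0,0,6],"grip": 4},{"angular": [0,0,0],"xyz": [0,0,8.5],"grip": 4},{"angular": [0,0,0],"xyz": [0,0,9.8],"grip": 4},{"angular": [0,0,0],"xyz": [0,0,10.2],"grip": 4},{"angular": [0,0,0],"xyz": [0,0,10.4],"grip": 4},{"angular": [0,0,0],"xyz": [0,0,10.5],"grip": 4},{"angular": [0,0,0],"xyz": [0,0,10.5],"grip": 4}])

```text
time_s: 10.45
tcp_pos: [0.4701, -0.2345, 0.1568]
eef_rot: [2.539, 1.846, 0.002]
ft_force: [0.2, 0.2, -1.1]
width: 0.0448
```

Request:
move_arm(deltas=[{"angular": [0,0,0],"xyz": [0,0,0.2],"grip": 4},{"angular": [0,0,0],"xyz": [0,0,0.3],"grip": 4},{"angular": [0,0,0],"xyz": [0,0,0.4],"grip": 4},{"angular": [0,0,0],"xyz": [0,0,0.4],"grip": 4}])

```text
time_s: 10.85
tcp_pos: [0.4695, -0.2342, 0.1521]
eef_rot: [2.54, 1.847, 0.001]
ft_force: [-0.7, 0.4, 2.5]
width: 0.045
```

Contact: the vertical force went from -1.1 to +2.5 N at the expected height. Now I'll release and back off.

Request:
move_arm(deltas=[{"angular": [0,0,0],"xyz": [0,0,0.05],"grip": 4.6},{"angular": [0,0,0],"xyz": [0,0,0.05],"grip": 5},{"angular": [0,0,0],"xyz": [0,0,0.05],"grip": 6},{"angular": [0,0,0],"xyz": [0,0,0.05],"grip": 7},{"angular": [0,0,0],"xyz": [0,0,0.05],"grip": 7},{"angular": [0,0,0],"xyz": [0,0,0.05],"grip": 7},{"angular": [0,0,0],"xyz": [0,0,-1],"grip": 7},{"angular": [0,0,0],"xyz": [0,0,-4],"grip": 7},{"angular": [0,0,0],"xyz": [0,0,-8],"grip": 7},{"angular": [0,0,0],"xyz": [0,0,-12],"grip": 7},{"angular": [0,0,0],"xyz": [0,0,-16],"grip": 7},{"angular": [0,0,0],"xyz": [0,0,-16],"grip": 7},{"angular": [0,0,0],"xyz": [0,0,-16],"grip": 7}])

```text
time_s: 12.15
tcp_pos: [0.4699, -0.2345, 0.3137]
eef_rot: [2.538, 1.845, 0.003]
ft_force: [0.1, 0.8, -0.0]
width: 0.0698
```

```bash
python3 - <<'E'
from h import *
import pickle
D=deck(L,Rb); s=arm.read_state(); print(s['width'],s['joint_pos'].round(2),s['tcp_pos'])
c=shot('wrist','w7.png'); t=shot('top','t7.png'); pickle.dump((c,t),open('w7.pkl','wb'))
for b in blobs(t,'green'): print('top',b[:3],onz(t,b[2],.112)[0].round(4))
for b in blobs(c,'green'): print('wr',b[:3],onz(c,b[2],.119)[0].round(4))
cv2.imwrite('pics/c7.png',np.hstack([cv2.resize(c['img'],(480,360)),cv2.resize(t['img'][180:330,180:500],(640,300))[:, :320],])[:,:,::-1] if 0 else np.hstack([cv2.resize(c['img'],(440,330)),cv2.resize(t['img'],(360,270))[:,:].copy() if 0 else cv2.resize(t['img'][190:355,300:480],(360,330))])[:,:,::-1])
F=np.array([.448,.252,0])
# jaw axis for the fresh one: along bisector of jar directions (image 105 deg) -> world
A=np.array([onz(t,p,.097)[0] for p in((230.5,290.7),(251,259.5),(202,276.6),(213.7,335),(263.3,330))]); print(A.round(3))
E
```

```text
0.06983811038386474 [-0.59  0.09 -0.23  1.25  0.   -0.27] [ 0.46992023 -0.23446755  0.31373871]
top (array([207.8, 140.8]), 341, array([207.9, 140.7])) [0.7944 0.3026 0.112 ]
top (array([446.8, 277.4]), 307, array([446.8, 277.3])) [ 0.4641 -0.2299  0.112 ]
top (array([230.5, 291. ]), 333, array([230.4, 290.6])) [0.4476 0.252  0.112 ]
wr (array([323.7, 223.8]), 2202, array([323.4, 223.7])) [ 0.4619 -0.2313  0.119 ]
[[0.449 0.254 0.097]
 [0.518 0.208 0.097]
 [0.482 0.318 0.097]
 [0.351 0.292 0.097]
 [0.359 0.182 0.097]]
```

View pics/c7.png

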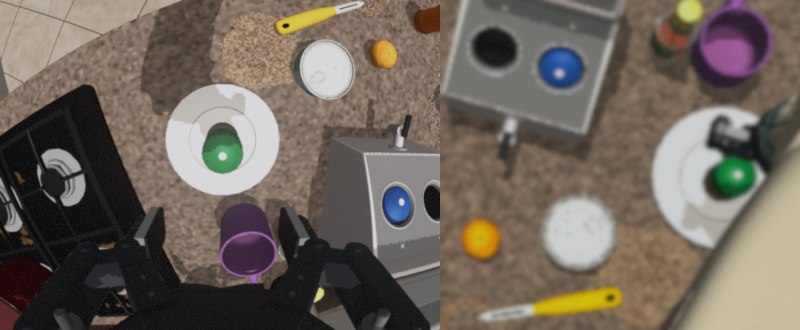

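The spent cartridge stands alone near the plate centre, at about (0.463,-0.230) in both views. The bay at (493,47) is empty and blue is in place. Now on to the fresh one, with the jaw axis at about 12°, between the jar directions.

```bash
cat >> h.py <<'E'
def Rdown(deg):
    a=np.radians(deg); x=np.array([np.cos(a),np.sin(a),0]); return np.c_[x,np.cross([0,0,-1],x),[0,0,-1]]
F=np.array([.4476,.252,0])
E
python3 - <<'E'
from h import *
plan(F+[0,0,.29],Rdown(12))
E
```

```text
xyz cm [ 45.55 -16.98   2.13] ang deg [-8.000e-02  1.000e-02  6.004e+01] rows>= 9.7
```

Request:
move_arm(deltas=[{"angular": [0,0,15],"xyz": [22,-8.5,0],"grip": 7},{"angular": [0,0,30],"xyz": [22,-8.5,0],"grip": 7},{"angular": [0,0,30],"xyz": [22,-8.5,0],"grip": 7},{"angular": [0,0,30],"xyz": [22,-8.5,0],"grip": 7},{"angular": [0,0,60],"xyz": [45.5,-17,1],"grip": 7},{"angular": [0,0,60],"xyz": [45.5,-17,1],"grip": 7},{"angular": [0,0,60],"xyz": [45.5,-17,1],"grip": 7},{"angular": [0,0,60],"xyz": [45.5,-17,1],"grip": 7},{"angular": [0,0,60],"xyz": [45.5,-17,2],"grip": 7},{"angular": [0,0,60],"xyz": [45.5,-17,2],"grip": 7},{"angular": [0,0,60],"xyz": [45.5,-17,2],"grip": 7},{"angular": [0,0,60],"xyz": [45.5,-17,2],"grip": 7},{"angular": [0,0,60],"xyz": [45.5,-17,2],"grip": 7},{"angular": [0,0,60],"xyz": [45.5,-17,2],"grip": 7}])

```text
time_s: 13.65
tcp_pos: [0.4475, 0.2502, 0.2907]
eef_rot: [3.123, 0.328, -0.003]
ft_force: [1.3, -0.1, -0.7]
width: 0.0699
```

```bash
python3 - <<'E'
from h import *
import pickle
c=shot('wrist','w8.png'); pickle.dump(c,open('w8.pkl','wb')); s=c['st']; print(s['tcp_pos'],s['joint_pos'].round(2),s['joint_vel'].round(2))
R0=rot(s['eef_rot'])
for b in blobs(c,'green'):
    P=onz(c,b[2],.111)[0]; print('wr',b[:3],P.round(4),'tool',(R0.T@(P-s['tcp_pos'])).round(4))
E
```

```text
[0.44745334 0.25016571 0.29072717] [ 0.38  0.09 -0.28  1.2  -0.    1.75] [-0.01 -0.01  0.01 -0.    0.    0.  ]
wr (array([327.1, 226.7]), 3097, array([327.5, 226.5])) [0.4472 0.2605 0.111 ] tool [ 0.0022 -0.0104  0.1797]
wr (array([397.5, 302.1]), 129, array([400.7, 301.3])) [0.5141 0.215  0.111 ] tool [0.0582 0.0481 0.1797]
wr (array([245.3, 409.5]), 85, array([247.4, 407.7])) [0.4124 0.0809 0.111 ] tool [-0.0691  0.1582  0.18  ]
```

View pics/w8.png

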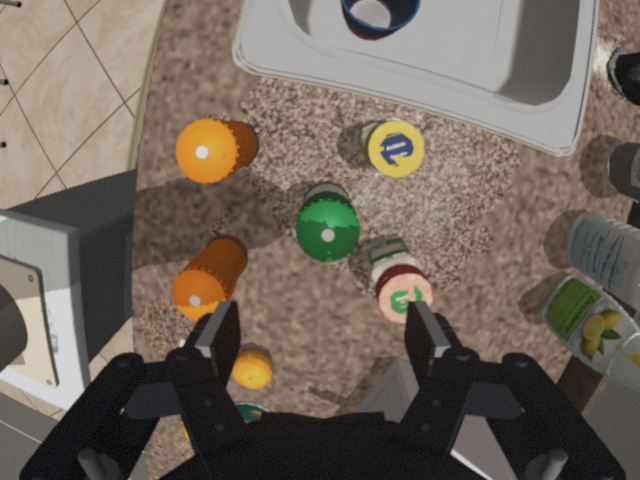

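Wrist view: the fresh cartridge (white body) is at (328,230), with the yellow-lid jar at (395,148), the red-lid jar at (403,290), and the orange ones off the jaw axis. The green mask includes the cap's side, so I'll fit only the rim arc.

```bash
python3 - <<'E'
from h import *
import pickle
from scipy.optimize import least_squares
def rimfit(c,p0,z,seed,side):
    """centre of the 23 mm rim circle at height z whose outline matches the contour arc on the side away from the body"""
    b=min(blobs(c,'green',smin=90,vmin=30),key=lambda b:np.hypot(*(b[0]-p0))); cn=b[3].astype(float); print('bbox',cn.min(0),cn.max(0))
    W=onz(c,cn,z)[:,:2]; o=ray(c,[p0])[0][:2]
    ctr=np.array(seed); u=(ctr-o)/np.linalg.norm(ctr-o)
    for _ in range(5):
        k=((W-ctr)@u)>0.0   # half facing away from camera: rim silhouette
        f=least_squares(lambda q:np.linalg.norm(W[k]-q,axis=1)-.023,ctr); ctr=f.x
    print(ctr.round(4),'res mm',(np.abs(f.fun).mean()*1e3).round(2)); return ctr
c=pickle.load(open('w8.pkl','rb')); s=c['st']; R0=rot(s['eef_rot'])
q=rimfit(c,(327,227),.108,(.447,.258),1)
print('tool',(R0.T@(np.r_[q,.108]-s['tcp_pos'])).round(4))
c7,t=pickle.load(open('w7.pkl','rb')); rimfit(t,(230,291),.108,(.449,.254),1)
q=rimfit(c7,(323,224),.113,(.464,-.232),1); s7=c7['st']; print('spent tool',(rot(s7['eef_rot']).T@(np.r_[q,.113]-s7['tcp_pos'])).round(4))
rimfit(t,(446.8,277),.113,(.464,-.232),1)
E
```

```text
bbox [296. 192.] [359. 261.]
[0.4478 0.2577] res mm 0.48
tool [ 0.0022 -0.0075  0.1827]
bbox [220. 281.] [241. 301.]
[0.4469 0.2531] res mm 0.82
bbox [295. 193.] [352. 251.]
[ 0.4616 -0.2312] res mm 0.62
spent tool [ 0.0007 -0.0098  0.2007]
bbox [436. 267.] [457. 287.]
[ 0.4641 -0.2283] res mm 1.28
```

The wrist and top views disagree by a few mm along tool y, which points to wrist camera bias. I'll centre the cartridge mechanically by squeezing it in two crossed orientations, then use it to calibrate that bias.

Request:
move_arm(squeeze=20, deltas=[{"angular": [0,0,0],"xyz": [0.15,-0.5,4],"grip": 7},{"angular": [0,0,0],"xyz": [0.15,-0.5,8],"grip": 7},{"angular": [0,0,0],"xyz": [0.15,-0.5,11],"grip": 7},{"angular": [0,0,0],"xyz": [0.15,-0.5,13.5],"grip": 7},{"angular": [0,0,0],"xyz": [0.15,-0.5,14.1],"grip": 7},{"angular": [0,0,0],"xyz": [0.15,-0.5,14.1],"grip": 6},{"angular": [0,0,0],"xyz": [0.15,-0.5,14.1],"grip": 5.5},{"angular": [0,0,0],"xyz": [0.15,-0.5,14.1],"grip": 5},{"angular": [0,0,0],"xyz": [0.15,-0.5,14.1],"grip": 4.5},{"angular": [0,0,0],"xyz": [0.15,-0.5,14.1],"grip": 4.5},{"angular": [0,0,0],"xyz": [0.15,-0.5,14.1],"grip": 4.5}])

```text
time_s: 14.8
tcp_pos: [0.4495, 0.2569, 0.1524]
eef_rot: [-3.124, -0.33, -0.005]
ft_force: [-0.9, -0.8, 6.8]
width: 0.0452
```

```bash
python3 - <<'E'
from h import *
import pickle
s=arm.read_state(); print(s['tcp_pos'],s['width'],s['ft_force'],s['joint_pos'].round(2))
c7,t=pickle.load(open('w7.pkl','rb'))
g=cv2.cvtColor(t['img'],cv2.COLOR_RGB2GRAY); print(g[200:228:2,312:344:2])
m=(g[198:232,308:346]<75).astype(np.uint8); n,l,st,ce=cv2.connectedComponentsWithStats(m); i=1+st[1:,4].argmax()
cn=max(cv2.findContours((l==i).astype(np.uint8),0,1)[0],key=len); e=cv2.fitEllipse(cn); p=np.array(e[0])+[308,198]; print(e,p,onz(t,p,.145),ce[i]+[308,198])
E
```

```text
[0.44951876 0.25688531 0.15236186] 0.04517473357998717 [-0.85362402 -0.832024    6.82622074] [ 0.39  0.22 -0.45  0.9  -0.    1.76]
[[128 116 115 115 115 116 117 118 115 115 115 114 115 114 115 114]
 [120 114 116 118 125 130 118 122 111 124 121 117 116 116 115 115]
 [115 116 118 132 130  99  58  52  61  92 119 127 119 115 114 116]
 [113 119 134 104  54  27  27  25  25  29  52  94 128 121 115 114]
 [115 124 105  53  18  22  22  25  28  25  26  39  90 122 117 115]
 [118 121  77  27  24  21  22  23  24  24  28  25  48 114 122 115]
 [122 133  67  25  19  21  22  16  19  24  23  24  29  81 127 117]
 [118 127  71  20  15  21  22  18  23  19  23  18  23  80 136 116]
 [123 141  87  33  21  27  28  25  22  21  23  23  22  80 126 114]
 [119 134 112  61  31  25  28  29  26  25  28  26  35  93 137 116]
 [116 131 137  98  61  33  25  28  29  27  27  35  68 117 125 116]
 [117 119 135 132 105  77  53  41  35  37  52  78 110 132 120 116]
 [115 115 116 131 137 127 113  98  93  97 106 123 130 120 115 115]
 [115 116 114 116 126 142 144 152 147 144 131 127 117 116 117 115]]
((18.893020629882812, 15.555720329284668), (18.663875579833984, 21.69289779663086), 112.04263305664062) [326.89302063 213.55572033] [[0.60937603 0.03307048 0.145     ]] [326.91040462 213.56069364]
```

Request:
move_arm(deltas=[{"angular": [0,0,0],"xyz": [0,0,0],"grip": 5},{"angular": [0,0,0],"xyz": [0,0,0],"grip": 6},{"angular": [0,0,0],"xyz": [0,0,0],"grip": 7},{"angular": [0,0,0],"xyz": [0,0,0],"grip": 7},{"angular": [0,0,0],"xyz": [0,0,-2],"grip": 7},{"angular": [0,0,0],"xyz": [0,0,-5],"grip": 7},{"angular": [0,0,-30],"xyz": [0,0,-6],"grip": 7},{"angular": [0,0,-90],"xyz": [0,0,-6],"grip": 7},{"angular": [0,0,-90],"xyz": [0,0,-6],"grip": 7},{"angular": [0,0,-90],"xyz": [0,0,-6],"grip": 7},{"angular": [0,0,-90],"xyz": [0,0,-6],"grip": 7},{"angular": [0,0,-90],"xyz": [0,0,-6],"grip": 7},{"angular": [0,0,-90],"xyz": [0,0,-6],"grip": 7},{"angular": [0,0,-90],"xyz": [0,0,-6],"grip": 7},{"angular": [0,0,-90],"xyz": [0,0,-6],"grip": 7},{"angular": [0,0,-90],"xyz": [0,0,-6],"grip": 7},{"angular": [0,0,-90],"xyz": [0,0,-6],"grip": 7},{"angular": [0,0,-90],"xyz": [0,0,-6],"grip": 7},{"angular": [0,0,-90],"xyz": [0,0,-6],"grip": 7}])

```text
time_s: 16.7
tcp_pos: [0.4482, 0.2564, 0.2104]
eef_rot: [1.978, 2.441, -0.0]
ft_force: [0.2, -0.7, -0.1]
width: 0.07
```

```bash
python3 - <<'E'
from h import *
s=arm.read_state(); print(s['tcp_pos'],s['width'],s['joint_vel'].round(3))
plan([.4495,.2569,.1524],Rdown(102))
E
```

```text
[0.44817707 0.25636573 0.21041765] 0.07003892512828566 [ 0.001 -0.001  0.001 -0.001 -0.002 -0.004]
xyz cm [0.03 0.14 5.8 ] ang deg [-0.01  0.01 -0.05] rows>= 1.2
```

Request:
move_arm(squeeze=20, deltas=[{"angular": [0,0,0],"xyz": [0.05,0.12,3],"grip": 7},{"angular": [0,0,0],"xyz": [0.05,0.12,5.5],"grip": 7},{"angular": [0,0,0],"xyz": [0.05,0.12,6],"grip": 7},{"angular": [0,0,0],"xyz": [0.05,0.12,6],"grip": 6},{"angular": [0,0,0],"xyz": [0.05,0.12,6],"grip": 5.5},{"angular": [0,0,0],"xyz": [0.05,0.12,6],"grip": 5},{"angular": [0,0,0],"xyz": [0.05,0.12,6],"grip": 4.5},{"angular": [0,0,0],"xyz": [0.05,0.12,6],"grip": 4.5},{"angular": [0,0,0],"xyz": [0.05,0.12,6],"grip": 4.5}])

```text
time_s: 17.6
tcp_pos: [0.4505, 0.2574, 0.152]
eef_rot: [1.975, 2.44, 0.004]
ft_force: [0.4, -1.4, 5.7]
width: 0.0452
```

Request:
move_arm(deltas=[{"angular": [0,0,0],"xyz": [0,0,0],"grip": 5},{"angular": [0,0,0],"xyz": [0,0,0],"grip": 6},{"angular": [0,0,0],"xyz": [0,0,0],"grip": 7},{"angular": [0,0,0],"xyz": [0,0,0],"grip": 7},{"angular": [0,0,0],"xyz": [0,0,-3],"grip": 7},{"angular": [0,0,0],"xyz": [0,0,-7],"grip": 7},{"angular": [0,0,0],"xyz": [0,0,-11],"grip": 7},{"angular": [0,0,0],"xyz": [0,0,-13],"grip": 7},{"angular": [0,0,0],"xyz": [0,0,-13],"grip": 7},{"angular": [0,0,0],"xyz": [0,0,-13],"grip": 7},{"angular": [0,0,0],"xyz": [0,0,-13],"grip": 7}])

```text
time_s: 18.7
tcp_pos: [0.4483, 0.2567, 0.2787]
eef_rot: [-1.975, -2.441, 0.005]
ft_force: [0.4, -0.6, -0.7]
width: 0.07
```

```bash
python3 - <<'E'
from h import *
from scipy.optimize import least_squares
import pickle
c=shot('wrist','w9.png'); pickle.dump(c,open('w9.pkl','wb')); s=c['st']; R0=rot(s['eef_rot']); print(s['tcp_pos'],s['joint_pos'].round(2))
b=max(blobs(c,'green',smin=90,vmin=30),key=lambda b:b[1]); cn=b[3].astype(float); print(b[0],cn.min(0),cn.max(0))
W=onz(c,cn,.108)[:,:2]; o=ray(c,[b[0]])[0][:2]; ctr=W.mean(0); u=(ctr-o)/np.linalg.norm(ctr-o)
for _ in range(6):
    k=(W-ctr)@u>0; ctr=least_squares(lambda q:np.linalg.norm(W[k]-q,axis=1)-.023,ctr).x
print(ctr.round(4),'tool',(R0.T@(np.r_[ctr,.108]-s['tcp_pos'])).round(4))
E
```

```text
[0.44830119 0.25673071 0.27867996] [ 0.39  0.1  -0.29  1.18 -0.    0.18]
[319.7 239.2] [287. 203.] [352. 275.]
[0.4461 0.2551] tool [-0.001  -0.0019  0.1707]
```

Request:
move_arm(squeeze=60, deltas=[{"angular": [0,0,0],"xyz": [0.05,0.1,4],"grip": 7},{"angular": [0,0,0],"xyz": [0.05,0.1,8],"grip": 7},{"angular": [0,0,0],"xyz": [0.05,0.1,12],"grip": 7},{"angular": [0,0,0],"xyz": [0.05,0.1,13.3],"grip": 7},{"angular": [0,0,0],"xyz": [0.05,0.1,13.3],"grip": 6},{"angular": [0,0,0],"xyz": [0.05,0.1,13.3],"grip": 5.5},{"angular": [0,0,0],"xyz": [0.05,0.1,13.3],"grip": 5},{"angular": [0,0,0],"xyz": [0.05,0.1,13.3],"grip": 4.2},{"angular": [0,0,0],"xyz": [0.05,0.1,13.3],"grip": 4.2},{"angular": [0,0,0],"xyz": [0.05,0.1,13.3],"grip": 4.2},{"angular": [0,0,0],"xyz": [0.05,0.1,13.3],"grip": 4.2}])

```text
time_s: 19.85
tcp_pos: [0.452, 0.2583, 0.15]
eef_rot: [1.974, 2.44, 0.006]
ft_force: [-1.0, -0.7, 6.8]
width: 0.0444
```

```bash
sed -i 's/^L=.*/L=np.array([.6105,.0333,.145]); Rb=np.array([.587,-.039,.145])/' h.py; python3 - <<'E'
from h import *
D=deck(L,Rb); s=arm.read_state(); print(s['tcp_pos'],s['width'],s['ft_force'].round(1))
st=dict(s); st['tcp_pos']=s['tcp_pos']+[0,0,.14]
plan(L+D[:,2]*.20,Rdeck(D),st)
E
```

```text
[0.45200406 0.25830996 0.1500078 ] 0.04443684883692786 [-1.  -0.7  6.8]
xyz cm [-19.57   0.89  -1.88] ang deg [-33.91  -9.24  29.06] rows>= 5.3
```

Request:
move_arm(deltas=[{"angular": [0,0,0],"xyz": [0,0,-2],"grip": 4.2},{"angular": [0,0,0],"xyz": [0,0,-6],"grip": 4.2},{"angular": [0,0,0],"xyz": [0,0,-10],"grip": 4.2},{"angular": [0,0,0],"xyz": [0,0,-14],"grip": 4.2},{"angular": [0,0,0],"xyz": [0,0,-17],"grip": 4.2},{"angular": [0,0,0],"xyz": [0,0,-17],"grip": 4.2},{"angular": [-8,-2,7],"xyz": [-4,0.2,-17],"grip": 4.2},{"angular": [-15,-4,13],"xyz": [-8,0.4,-17],"grip": 4.2},{"angular": [-21,-6,18],"xyz": [-12,0.6,-17],"grip": 4.2},{"angular": [-27,-7.5,23],"xyz": [-16,0.8,-17],"grip": 4.2},{"angular": [-33.9,-9.2,29],"xyz": [-19.6,0.9,-17],"grip": 4.2},{"angular": [-33.9,-9.2,29],"xyz": [-19.6,0.9,-16.5],"grip": 4.2},{"angular": [-33.9,-9.2,29],"xyz": [-19.6,0.9,-16.5],"grip": 4.2},{"angular": [-33.9,-9.2,29],"xyz": [-19.6,0.9,-16.5],"grip": 4.2}])

```text
time_s: 21.25
tcp_pos: [0.4991, 0.0682, 0.3115]
eef_rot: [2.11, 1.538, 0.476]
ft_force: [-0.3, -0.4, -1.4]
width: 0.0446
```

```bash
python3 - <<'E'
from h import *
import pickle
D=deck(L,Rb); s=arm.read_state(); print((D.T@(s['tcp_pos']-L)).round(4),s['width'],s['ft_force'].round(1))
plan(L+D[:,2]*.162+D[:,0]*.0025,Rdeck(D))
c=shot('wrist','w10.png'); pickle.dump(c,open('w10.pkl','wb'))
cv2.imwrite('pics/c10.png',cv2.resize(c['img'][150:450,170:470],None,fx=2,fy=2)[:,:,::-1])
E
```

```text
[-1.000e-04 -1.200e-03  2.034e-01] 0.044594373040615205 [-0.3 -0.4 -1.4]
xyz cm [0.13 0.29 4.14] ang deg [-0.4   0.05  0.2 ] rows>= 0.8
```

Request:
move_arm(deltas=[{"angular": [-0.4,0,0.2],"xyz": [0.13,0.25,2],"grip": 4.2},{"angular": [-0.4,0,0.2],"xyz": [0.13,0.25,4.1],"grip": 4.2},{"angular": [-0.4,0,0.2],"xyz": [0.13,0.25,5],"grip": 4.2},{"angular": [-0.4,0,0.2],"xyz": [0.13,0.25,6],"grip": 4.2},{"angular": [-0.4,0,0.2],"xyz": [0.13,0.25,7],"grip": 4.2},{"angular": [-0.4,0,0.2],"xyz": [0.13,0.25,7],"grip": 4.2}])

```text
time_s: 21.9
tcp_pos: [0.5402, 0.0562, 0.2554]
eef_rot: [2.108, 1.529, 0.482]
ft_force: [-0.7, -0.5, -2.0]
width: 0.0438
```

```bash
cat > st.py <<'E'
from h import *
D=deck(L,Rb); s=arm.read_state(); print((D.T@(s['tcp_pos']-L)).round(4),s['width'].round(4),'F deck',(D.T@s['ft_force']).round(1),'M deck',(D.T@s['torque']).round(2),s['time_s'])
E
python3 st.py
```

```text
Traceback (most recent call last):
  File "st.py", line 2, in <module>
    D=deck(L,Rb); s=arm.read_state(); print((D.T@(s['tcp_pos']-L)).round(4),s['width'].round(4),'F deck',(D.T@s['ft_force']).round(1),'M deck',(D.T@s['torque']).round(2),s['time_s'])
                                                                            ^^^^^^^^^^^^^^^^
AttributeError: 'float' object has no attribute 'round'
```

```bash
sed -i "s/s\['width'\].round(4)/s['width']/" st.py; python3 st.py
```

```text
[0.0028 0.     0.1328] 0.04380048358953524 F deck [-1.6 -0.7 -1.3] M deck [0.03 0.81 0.03] 21.9
```

Request:
move_arm(deltas=[{"angular": [0,0,0],"xyz": [0,0,0.7],"grip": 4.2},{"angular": [0,0,0],"xyz": [0,0,1.4],"grip": 4.2},{"angular": [0,0,0],"xyz": [0,0,2.1],"grip": 4.2},{"angular": [0,0,0],"xyz": [0,0,2.8],"grip": 4.2},{"angular": [0,0,0],"xyz": [0,0,2.8],"grip": 4.2}])

```text
time_s: 22.4
tcp_pos: [0.5553, 0.051, 0.2324]
eef_rot: [2.108, 1.529, 0.482]
ft_force: [-0.1, 0.8, -2.2]
width: 0.0445
```

```bash
python3 st.py
```

```text
[ 0.0027 -0.0002  0.1048] 0.044468147694817474 F deck [-1.5  0.7 -1.6] M deck [-0.01  0.76 -0.01] 22.4
```

Request:
move_arm(deltas=[{"angular": [0,0,0],"xyz": [0,0,0.7],"grip": 4.2},{"angular": [0,0,0],"xyz": [0,0,1.4],"grip": 4.2},{"angular": [0,0,0],"xyz": [0,0,1.8],"grip": 4.2},{"angular": [0,0,0],"xyz": [0,0,2.1],"grip": 4.2},{"angular": [0,0,0],"xyz": [0,0,2.1],"grip": 4.2}])

```text
time_s: 22.9
tcp_pos: [0.567, 0.0474, 0.2159]
eef_rot: [2.108, 1.529, 0.483]
ft_force: [-0.1, 0.3, -1.2]
width: 0.0445
```

```bash
python3 st.py
```

```text
[ 0.0032 -0.0001  0.0843] 0.044489118185456006 F deck [-0.8  0.2 -0.9] M deck [-0.    0.8  -0.01] 22.9
```

Request:
move_arm(deltas=[{"angular": [0,0,0],"xyz": [0,0,0.2],"grip": 4.2},{"angular": [0,0,0],"xyz": [0,0,0.3],"grip": 4.2},{"angular": [0,0,0],"xyz": [0,0,0.3],"grip": 5},{"angular": [0,0,0],"xyz": [0,0,0.3],"grip": 6},{"angular": [0,0,0],"xyz": [0,0,0.3],"grip": 6.5},{"angular": [0,0,0],"xyz": [0,0,0.3],"grip": 6.5},{"angular": [0,0,0],"xyz": [0,0,-2],"grip": 6.5},{"angular": [0,0,0],"xyz": [0,0,-5],"grip": 6.5},{"angular": [0,0,0],"xyz": [0,0,-8],"grip": 6.5},{"angular": [0,0,0],"xyz": [0,0,-9],"grip": 3},{"angular": [0,0,0],"xyz": [0,-0.4,-9],"grip": 0},{"angular": [0,0,0],"xyz": [0,-0.4,-9],"grip": 0},{"angular": [0,0,0],"xyz": [0,-0.4,-9],"grip": 0},{"angular": [0,0,0],"xyz": [0,-0.4,-9],"grip": 0}])

```text
time_s: 24.3
tcp_pos: [0.5144, 0.0644, 0.2861]
eef_rot: [2.109, 1.529, 0.481]
ft_force: [-0.8, -1.4, -0.4]
width: 0.0002
```

```bash
python3 - <<'E'
from h import *
c=shot('wrist','w11.png'); exec(open('st.py').read()); R0=rot(s['eef_rot'])
b=max(blobs(c,'green'),key=lambda b:b[1]); print(b[0],b[1],b[2])
# dome centre expected ~43 mm above deck: intersect ray with that plane
o,d=ray(c,[b[2]]); n=D[:,2]; P=o+d[0]*((.040-(o-L)@n)/(d[0]@n)); print('cap in deck',(D.T@(P-L)).round(4))
E
```

```text
[-0.0016 -0.0002  0.1737] -0.00015864546582596527 F deck [ 0.3  0.9 -0.3] M deck [ 0.01  0.57 -0.  ] 24.35
[322.2 250.3] 4700 [322.5 249.5]
cap in deck [-0.0114 -0.0004  0.04  ]
```

View pics/w11.png

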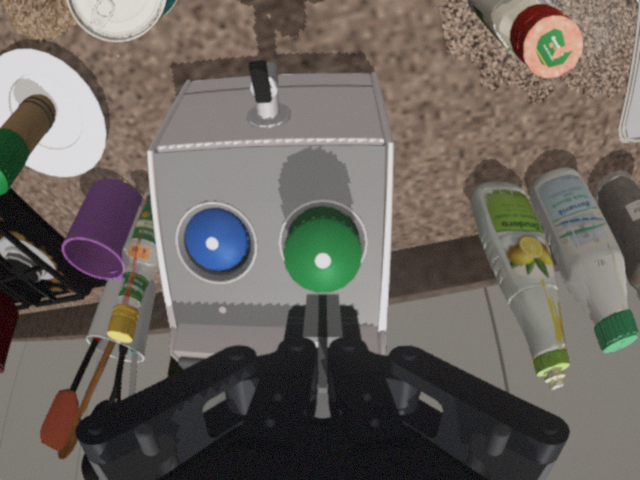

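Wrist view: the fresh cap is up at (322,250) in the bay. Blue is still flush at (216,240), and the spent cartridge stands on the plate at the left edge. Pressing in.

Request:
move_arm(deltas=[{"angular": [0,0,0],"xyz": [0,-0.2,2.5],"grip": 0},{"angular": [0,0,0],"xyz": [0,-0.2,4.5],"grip": 0},{"angular": [0,0,0],"xyz": [0,-0.2,5.3],"grip": 0},{"angular": [0,0,0],"xyz": [0,-0.2,6],"grip": 0},{"angular": [0,0,0],"xyz": [0,-0.2,6.7],"grip": 0},{"angular": [0,0,0],"xyz": [0,-0.15,7.4],"grip": 0},{"angular": [0,0,0],"xyz": [0,-0.1,8.1],"grip": 0},{"angular": [0,0,0],"xyz": [0,-0.1,8.8],"grip": 0},{"angular": [0,0,0],"xyz": [0,-0.1,9.2],"grip": 0},{"angular": [0,0,0],"xyz": [0,-0.1,9.2],"grip": 0}])

```text
time_s: 25.35
tcp_pos: [0.5641, 0.0483, 0.2112]
eef_rot: [2.108, 1.529, 0.483]
ft_force: [-1.7, 0.8, 2.6]
width: 0.0001
```

```bash
python3 st.py
```

```text
[-0.002  -0.0001  0.0822] 8.234467366883374e-05 F deck [-0.   0.3  3.2] M deck [-0.11  0.55  0.02] 25.35
```

Request:
move_arm(deltas=[{"angular": [0,0,0],"xyz": [0,0,0.4],"grip": 0},{"angular": [0,0,0],"xyz": [0,0,0.7],"grip": 0},{"angular": [0,0,0],"xyz": [0,0,0.9],"grip": 0},{"angular": [0,0,0],"xyz": [0,0,1.0],"grip": 0},{"angular": [0,0,0],"xyz": [0,0,1.0],"grip": 0}])

```text
time_s: 25.85
tcp_pos: [0.5697, 0.0466, 0.2036]
eef_rot: [2.107, 1.528, 0.484]
ft_force: [-2.5, 0.1, 3.9]
width: -0.0
```

```bash
python3 st.py
```

```text
[-0.0016  0.      0.0726] -2.5394981821905987e-07 F deck [ 0.2 -0.7  4.6] M deck [-0.17  0.62  0.04] 25.85
```

Request:
move_arm(deltas=[{"angular": [0,0,0],"xyz": [0,0,0.05],"grip": 0},{"angular": [0,0,0],"xyz": [0,0,0.1],"grip": 0},{"angular": [0,0,0],"xyz": [0,0,0.1],"grip": 0}])

```text
time_s: 26.15
tcp_pos: [0.5702, 0.0464, 0.203]
eef_rot: [2.107, 1.528, 0.484]
ft_force: [-3.8, 0.8, 3.0]
width: 0.0002
```

```bash
python3 st.py
```

```text
[-0.0014  0.      0.0718] 0.00016966036845804296 F deck [-1.4 -0.4  4.6] M deck [-0.13  0.59  0.  ] 26.15
```

Pressed past the depth that released the latch before. Backing off, then checking that it stays down.

Request:
move_arm(deltas=[{"angular": [0,0,0],"xyz": [0,0,-0.5],"grip": 0},{"angular": [0,0,0],"xyz": [0,0,-1],"grip": 0},{"angular": [0,0,0],"xyz": [0,0,-3],"grip": 0},{"angular": [0,0,0],"xyz": [0,0,-6],"grip": 0},{"angular": [0,0,0],"xyz": [0,0,-9],"grip": 0},{"angular": [0,0,0],"xyz": [0,0,-9],"grip": 0},{"angular": [0,0,0],"xyz": [0,0,-9],"grip": 0},{"angular": [0,0,0],"xyz": [0,0,-9],"grip": 0},{"angular": [0,0,0],"xyz": [0,0,-9],"grip": 0},{"angular": [0,0,0],"xyz": [0,0,-9],"grip": 0}])

```text
time_s: 27.15
tcp_pos: [0.5207, 0.0623, 0.2751]
eef_rot: [2.109, 1.529, 0.481]
ft_force: [0.1, -0.1, -0.7]
width: 0.0004
```

```bash
python3 - <<'E'
from h import *
import pickle
c=shot('wrist','w12.png'); t=shot('top','t12.png'); exec(open('st.py').read())
t0=pickle.load(open('d0.pkl','rb'))['top']; w3=pickle.load(open('w3.pkl','rb'))
for col in('green','blue'):
    for n,k in(('w3',w3),('now',c)):
        b=max(blobs(k,col),key=lambda b:b[1]); S=k['st']; o,d=ray(k,[b[0]]); nn=D[:,2]; P=o+d[0]*((.0025-(o-L)@nn)/(d[0]@nn)); print(n,col,b[0],b[1],'deck',(D.T@(P-L)).round(4))
    for n,k in(('t0',t0),('now',t)):
        print(n,col,[(b[0],b[1]) for b in blobs(k,col) if 200<b[0][1]<310 and b[0][0]>200])
for n,k in(('t0',t0),('now',t)):
    print(n,[(q,b[0],b[1]) for q in('orange','yellow','purple') for b in blobs(k,q) if 170<b[0][1]<345 and 190<b[0][0]<470])
E
```

```text
[-2.30e-03 -1.00e-04  1.61e-01] 4.7765391656731685e-05 F deck [ 0.4  0.3 -0.2] M deck [ 0.02  0.53 -0.01] 27.25
w3 green [324.1 245.8] 3454 deck [-0.0068 -0.0004  0.0025]
now green [321.8 245.2] 3485 deck [-0.0068 -0.0009  0.0025]
t0 green [(array([327. , 213.8]), 291), (array([230.5, 291. ]), 334)]
now green [(array([327. , 214.1]), 314), (array([446.4, 278. ]), 312)]
w3 blue [213.5 246.4] 3200 deck [-0.0063 -0.0744  0.0025]
now blue [211.9 245.8] 3199 deck [-0.0063 -0.0743  0.0025]
t0 blue [(array([359.9, 223.4]), 332)]
now blue [(array([360. , 223.5]), 332)]
t0 [('orange', array([416.5, 207.7]), 163), ('orange', array([320.3, 309.3]), 287), ('orange', array([263.3, 330. ]), 450), ('orange', array([213.7, 334.7]), 505), ('orange', array([370.7, 340.6]), 120), ('yellow', array([424. , 195.9]), 146), ('yellow', array([201.7, 276.9]), 205), ('yellow', array([319.5, 307.9]), 63), ('yellow', array([369.5, 340.7]), 362), ('purple', array([446.8, 191.6]), 99), ('purple', array([459.7, 209.5]), 70), ('purple', array([439.6, 222. ]), 170)]
now [('orange', array([416.6, 207.5]), 168), ('orange', array([321.5, 308.7]), 306), ('orange', array([213.8, 334.8]), 506), ('orange', array([253.7, 330.6]), 61), ('orange', array([370.8, 340.5]), 121), ('yellow', array([424., 196.]), 142), ('yellow', array([201.7, 276.9]), 208), ('yellow', array([369.5, 340.7]), 359), ('purple', array([449.9, 194.9]), 162), ('purple', array([440.1, 222.5]), 234)]
```

```bash
python3 -c "
from cell import arm
print(arm.close_job(), arm.read_state()['time_s'])"
```

```text
the job is handed in; nothing more can be done
the job is handed in; nothing more can be done
```

The job is done and handed in at about 27 s of robot time. `close_job` gives no verdict, so what follows rests on my own checks.

**What I did:**
- I pressed the spent cartridge in the left bay about 8 mm. It released, and I drew it out and set it upright on the plate with a light contact of about 3–4 N.
- I centred the fresh cartridge between the jars with two crossed squeezes and slid it into the empty bay without side load. I then pressed it to about the depth that had released the first one.

**Last checks:**
- **Fresh cartridge:** its dome is at the same deck position as the spent one had when latched, within about 0.5 mm. It stayed down after I backed off.
- **Blue cartridge:** unmoved, within about 0.1 mm in both the top and wrist views.
- **Spent cartridge:** standing, about 8 mm from the plate's centre.
- **Jars and other things:** the yellow-lid jar, mandarin and sauce bottle are within about a pixel of where they started. I last saw the red-lid jar upright in a wrist picture and did not measure it at the end. The tin was not measured either.
- **Robot:** the tool is clear of the deck with no contact force.

**What disagreed:**
- The wrist camera read about 3.5 mm off along tool y against the squeezed cartridge, so I corrected the bay centre for that. The top view put it about 2–3 mm from the corrected wrist value, and I aimed between the two.
- The spent cartridge sat about 6–7 mm off-centre in the grip, about 4 mm more than I can explain.
- The mug's colour patches changed size between the first and last top views. I put that down to lighting, since the largest patch moved less than a pixel.

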